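Find the worn valve by its lever play and shut it off

ROBOT

A 7-joint arm with a two-finger parallel gripper is mounted at the origin on the work surface. World frame = base frame: x ahead of the robot, y to its left, z up, the work surface at z = 0. Lengths are in m, angles in rad, forces in N, time in s.
With the tool pointing down it reaches from about 0.4 to 0.85 m from the base axis. Payload 10.4 kg.
Tool frame: the origin (TCP) lies on the centre line of the jaws, within the pads' length; the fingertips stand 14 mm ahead of it and the grasp point (between the pads) lies 5 mm behind it (manip.tip_reach is the distance from the TCP to the fingertips, in m); z points along the fingers, y is the line along which they close (so a half turn about z gives the same grasp; the last joint's range is limited). The gripper opens to 85 mm and grips with 20 to 120 N. Pads are 22 mm wide; open, the fingers measure 114 mm over their backs; the gripper's body (76 mm by 85 mm) begins 54 mm behind the grasp point. The pads swing forward as they close: fully open they stand 13 mm farther back than shut.
Start: joints at [1.26, 0.332, -0.065, 1.46, 0.022, 1.35, -0.088], TCP at [0.177, -0.599, 0.245] pointing down, gripper open.
Joint ranges: [-2.6, 2.6], [-0.5, 2.12], [-1.47, 1.34], [0.16, 2.42], [-1.27, 4.41], [0.06, 2.06], [-2.6, 2.6]. Speed limits (rad/s): [2.22, 2.22, 2.79, 2.79, 3.14, 3.14, 3.14].

INTERFACE

Orientations are given as a unit quaternion [x, y, z, w].
In Python, from workcell import manip gives the robot as it stands.
- The arm moves only by the shell command python3 -m pendant 'ROWS' [FORCE]. ROWS is JSON, a list of rows, each a list of 7 numbers: the shift along the tool's x, y, z in units of 50 mm (1.0 is 50 mm), then the turn, a rotation vector about the tool's x, y, z in units of 8 degrees (1.0 is 8 degrees), then the opening, from -1 (shut) to 1 (fully open), so that 0 is half open. In form: [[dx, dy, dz, ax, ay, az, jaw], ...]. A call has exactly 10 rows; each row is the pose to reach, as a shift and turn from the pose commanded when the call began, along the tool's axes at that moment; what a row does not reach only later rows make up. A row lasts 1/8 s, in which the tool goes at most 62.5 mm and 10.7 degrees, less where a joint would pass 70% of its speed; a pose out of reach is approached as far as the arm can. A call with a gripper value outside its range is refused whole. The fingers move at their own pace and stop on an object; FORCE is the grip in N (left out, the last holds). Time passes only in rows, so rows that repeat a pose let the fingers close, or fill a call up. It gives the time, the measured TCP pose, the force, the opening and the grip force at its end, in the units of the state.
- manip.get_obs(): the state, without advancing time (a new reading comes with each control period).
- manip.camera(name): name is "scene" or "top"; returns (picture, depth): 400x640x3 uint8, red, green, blue; 400x640 float32, m along the optical axis (not along the pixel's ray), 0 where there is no reading.
- manip.get_calibration(name): a dict with "fx", "fy", "cx", "cy" (pixels), "xyz" and "orientation" of the camera in the world. Camera axes: x right, y up, looking along -z (the intrinsics and any distortion apply to the point x, -y, -z); pixel columns grow to the right and rows downward; lengths in m; the calibration is good to about 2 mm. A picture is of the moment at which its call begins. get_calibration takes no time and is no camera call.
- manip.hand_in(): hands the job in; it is judged then, once.
Trained networks look in the newest picture that a camera, given by its name, has taken for a name from the list of things; names that differ only in an ending like _2 or _b are one class to them, and where a whole thing is asked for, a point or a joint stands for the part that bears it (a point fixed in the world has none). Each returns a list of dicts, best first, with "p" (0 to 1); they miss things now and then, are a little off and sometimes report something else, mostly with a low value. They report only what shows in the picture. A call takes as long as a camera call.
- manip.find_in(thing, camera): "box" ([left, top, right, bottom] in pixels, round what is visible of it).
- manip.trace(thing, camera): "pixels" (400x640 bool, what is visible of it) and "box" ([left, top, right, bottom] in pixels, round what is visible of it).
- manip.tip_of(thing, camera): "pixel" ([column, row] in pixels: a listed point, or the origin of a listed thing).
The state is a dict: "clock": time; "joint_pos": joint angles; "joint_velocities": joint speeds; "tau": joint torques, N m; "position": TCP position; "ee_rot": TCP orientation; "ft_force": force on the tool from outside, world axes, zero at the start; "torque": the same for the moment, N m; "grip_width": opening from 0.0 (shut) to 1.0 (fully open); "grasp_force": force on a finger pad.
Only numpy, scipy, OpenCV 4.12 (cv2) and the standard library are available. Lean on these libraries where they do the work, as an engineer would, in place of code of your own. Each camera call takes 0.05 s, during which the arm holds its last target. There are 200 camera calls.

TASK

One of the three ball valves on this purifier manifold has a worn lever drive. Rock each lever gently both ways, only until its stem resists, to find the one with by far the most free play, then turn that valve fully shut (clockwise from above): take up all its slack, bring the stem up against its stop without forcing it, and leave the lever there. Turn no other valve, not even to try it: they stay open. Leave the loose things on the table alone.

Things in the scene. Friction and masses are not known exactly. Their poses are not given: they have to be found in the camera images.
- manifold: Grey plastic board 280 x 460 x 12 mm, screwed flat to the table, carrying white pipework. Origin on the table under the middle valve's stem; x along the branch pipes towards the header pipe, y along the header, z up. Three ball valves sit on the branches at x 0, y -160, 0, +160 mm. Two round gauges 51 mm wide stand on the header at x 98 to 122, y -80 and +80, tops 132 mm above the table.
- stem_1 (a point): Top of the steel stem of valve 1, the brass ball valve at manifold y -160 mm, on the stem axis 93 mm above the table; axes as the manifold's. The valves look alike. A stem turns 1.571 rad from open to shut stop, stiffly (0.85 to 0.95 N m: 11 to 13 N at the grip point), and stays where left. It starts 0.05 to 0.07 rad from open.
- grip_1 (a point): Grip point of valve 1's lever: centre of its black rubber sleeve, 75 mm from the stem axis, 98 mm above the table. Sleeve 16 mm wide, 10 mm high, 44 to 110 mm out from the axis; 35 mm free below, 25 mm or more each side. The point's -x points out along the lever. Past its play it gives 1.5 mm per 10 N; over 30 N on a stop is too much. If clamped and turned with the hand, part of the resistance shows as a moment.
- lever_1 (a joint): Lever 1's angle: 0 along the manifold's -x (open), grows clockwise seen from above, 1.571 along +y (shut). On the stem it has free play, equal both ways, where it swings at 0.5 N at the grip; then it drives the stem. Total play is about 0.06 rad in one valve, 0.12 in another, 0.40 in the worn one, whose lever so ends at about 1.77 with its stem on the shut stop.
- stem_2 (a point): Top of the steel stem of valve 2, the brass ball valve at manifold y 0 mm, on the stem axis 93 mm above the table; axes as the manifold's. The valves look alike. A stem turns 1.571 rad from open to shut stop, stiffly (0.85 to 0.95 N m: 11 to 13 N at the grip point), and stays where left. It starts 0.05 to 0.07 rad from open.
- grip_2 (a point): Grip point of valve 2's lever: centre of its black rubber sleeve, 75 mm from the stem axis, 98 mm above the table. Sleeve 16 mm wide, 10 mm high, 44 to 110 mm out from the axis; 35 mm free below, 25 mm or more each side. The point's -x points out along the lever. Past its play it gives 1.5 mm per 10 N; over 30 N on a stop is too much. If clamped and turned with the hand, part of the resistance shows as a moment.
- lever_2 (a joint): Lever 2's angle: 0 along the manifold's -x (open), grows clockwise seen from above, 1.571 along +y (shut). On the stem it has free play, equal both ways, where it swings at 0.5 N at the grip; then it drives the stem. Total play is about 0.06 rad in one valve, 0.12 in another, 0.40 in the worn one, whose lever so ends at about 1.77 with its stem on the shut stop.
- stem_3 (a point): Top of the steel stem of valve 3, the brass ball valve at manifold y +160 mm, on the stem axis 93 mm above the table; axes as the manifold's. The valves look alike. A stem turns 1.571 rad from open to shut stop, stiffly (0.85 to 0.95 N m: 11 to 13 N at the grip point), and stays where left. It starts 0.05 to 0.07 rad from open.
- grip_3 (a point): Grip point of valve 3's lever: centre of its black rubber sleeve, 75 mm from the stem axis, 98 mm above the table. Sleeve 16 mm wide, 10 mm high, 44 to 110 mm out from the axis; 35 mm free below, 25 mm or more each side. The point's -x points out along the lever. Past its play it gives 1.5 mm per 10 N; over 30 N on a stop is too much. If clamped and turned with the hand, part of the resistance shows as a moment.
- lever_3 (a joint): Lever 3's angle: 0 along the manifold's -x (open), grows clockwise seen from above, 1.571 along +y (shut). On the stem it has free play, equal both ways, where it swings at 0.5 N at the grip; then it drives the stem. Total play is about 0.06 rad in one valve, 0.12 in another, 0.40 in the worn one, whose lever so ends at about 1.77 with its stem on the shut stop.
- housing: Bystander: white filter housing standing upright, diameter 90 mm (collar 116 mm), 245 mm tall, loose. Origin under its centre.
- filter_head: Bystander: white filter head, 85 mm square block with a threaded cup on top, 75 mm tall, loose. Origin under its centre.
- pliers: Bystander: combination pliers lying flat, about 195 mm long and 64 mm wide, 17 mm high, red handles, loose. Origin near its middle, on the table.
- collar: Bystander: orange plastic collar lying flat, outer diameter 52 mm, 24 mm tall, loose. Origin under its centre.

How it is judged:
On the way:
1. the worn valve's lever has been rocked the opening way (anticlockwise) through its slack, which only the worn one can do this far (value of joint any of lever_1, lever_2, lever_3 below -0.115 rad), for 0.1 s.
At the end, for the whole second after the job is handed in: The worn valve is shut: its lever rests beyond 1.69 rad, within about 0.08 rad (6 mm at the grip point) of where it stands with its stem on the shut stop and all slack taken up; no sound valve's lever can get that far. The other two levers are still open, below 0.26 rad (((value of joint lever_1 above 1.69 rad and value of joint each of lever_2, lever_3 below 0.26 rad) or (value of joint lever_2 above 1.69 rad and value of joint each of lever_1, lever_3 below 0.26 rad) or (value of joint lever_3 above 1.69 rad and value of joint each of lever_1, lever_2 below 0.26 rad))); the robot touches nothing.
It fails at once if two valves stand turned away from open (levers beyond 0.35 rad) at once (value of joint each of lever_1, lever_2 above 0.35 rad or value of joint each of lever_1, lever_3 above 0.35 rad or value of joint each of lever_2, lever_3 above 0.35 rad).
It fails at once if a valve that has been turned well away from open is turned back again (only the worn valve is to be turned, and only to shut) ((value of joint lever_1 between 0.42 and 0.55 rad and velocity of joint lever_1 below -0.3 rad/s) or (value of joint lever_2 between 0.42 and 0.55 rad and velocity of joint lever_2 below -0.3 rad/s) or (value of joint lever_3 between 0.42 and 0.55 rad and velocity of joint lever_3 below -0.3 rad/s)).
It fails at once if a lever is forced past its stop (beyond 1.86 rad or below -0.285 rad; it takes more than about 30 N at the grip point) (value of joint any of lever_1, lever_2, lever_3 above 1.86 rad or value of joint any of lever_1, lever_2, lever_3 below -0.285 rad).
It fails at once if a bystander (housing, filter head, pliers, collar) is moved more than 30 mm (distance of any of housing, filter_head, pliers, collar from where it was at the start of the episode above 0.03 m).
It also fails if it takes over 69 s, if anything falls off the work surface, if the arm or the gripper's body presses on something with over 40 N, if the wrist force passes 120 N, or if a joint passes its speed limit or range.

## Working session

There is one attempt and no reset: what is moved stays moved. The work goes in short steps, Python scripts to look and compute and a shell command to move; the robot and the scene stay as the last step left them, time stands still between calls to the robot, and variables do not carry over. Pictures are saved under pics/ and viewed, at most 10 in all, crops included, and the job is handed in when it is done.

```bash
mkdir -p pics; ls
cat > h.py <<'E'
import numpy as np, cv2
from scipy.spatial.transform import Rotation as R
from workcell import manip
def cal(c):
    k=manip.get_calibration(c); return k,np.array(k["xyz"]),R.from_quat(k["orientation"])
def ray(c,px):
    k,o,r=cal(c); d=r.apply([(px[0]-k["cx"])/k["fx"],-(px[1]-k["cy"])/k["fy"],-1.0]); return o,d
def atz(c,px,z):
    o,d=ray(c,px); return o+d*(z-o[2])/d[2]
def atd(c,px,dep):
    o,d=ray(c,px); return o+d*dep
def tri(p1,c1,p2,c2):
    o1,d1=ray(c1,p1);o2,d2=ray(c2,p2)
    s=np.linalg.lstsq(np.c_[d1,-d2],o2-o1,rcond=None)[0]
    a,b=o1+d1*s[0],o2+d2*s[1]; return (a+b)/2,np.linalg.norm(a-b)
E
python3 - <<'E'
from h import *
np.set_printoptions(precision=3,suppress=True)
for c in("top","scene"):
    im,d=manip.camera(c); cv2.imwrite(f"pics/{c}0.png",im[...,::-1]); np.save(f"{c}d.npy",d)
    k=manip.get_calibration(c);print(c,k)
    for t in("stem_1","grip_1","manifold"):
        for r in manip.tip_of(t,c):
            u,v=r["pixel"]; dd=d[int(v),int(u)] if 0<=v<400 and 0<=u<640 else 0
            print(c,t,round(r["p"],2),np.round([u,v],1),atd(c,(u,v),dd))
print(manip.get_obs())
E
```

```text
pics
top {'fx': 489.7500056498916, 'fy': 489.7500056498916, 'cx': 321.28845102271316, 'cy': 204.7716906259607, 'xyz': array([0.241, 0.014, 1.812]), 'orientation': array([ 0.048, -0.05 , -0.695,  0.715])}
top stem_1 0.79 [335.1 183.9] [ 0.565 -0.035  0.063]
top stem_1 0.77 [378.4 193.4] [ 0.532 -0.191  0.074]
top stem_1 0.76 [290.7 175.7] [0.586 0.126 0.084]
top grip_1 0.72 [284.6 196.4] [0.508 0.144 0.096]
top grip_1 0.71 [328.8 206.1] [ 0.477 -0.013  0.101]
top grip_1 0.69 [374.9 213.8] [ 0.455 -0.176  0.101]
top manifold 0.63 [335.9 191.4] [ 0.535 -0.038  0.076]
scene {'fx': 456.25789979042867, 'fy': 456.25789979042867, 'cx': 320.113610667275, 'cy': 198.7422407849087, 'xyz': array([ 1.485, -0.459,  0.823]), 'orientation': array([0.396, 0.255, 0.46 , 0.752])}
scene stem_1 0.75 [310.1 207.4] [ 0.523 -0.027  0.09 ]
scene stem_1 0.61 [365.1 200.5] [0.559 0.131 0.085]
scene stem_1 0.56 [255.6 222.5] [ 0.522 -0.189  0.094]
scene grip_1 0.72 [250.1 205.9] [ 0.456 -0.18   0.105]
scene grip_1 0.56 [357.3 187. ] [0.378 0.214 0.005]
scene grip_1 0.52 [307.5 193.5] [ 0.477 -0.013  0.107]
scene manifold 0.58 [311.7 238.8] [ 0.563 -0.044  0.012]
{'clock': 0.4, 'joint_pos': array([ 1.26 ,  0.332, -0.065,  1.46 ,  0.022,  1.35 , -0.089]), 'joint_velocities': array([ 0.   , -0.001, -0.001, -0.001, -0.001,  0.   ,  0.001]), 'tau': array([  0.   , -62.455,   0.049, -39.138,   0.017,   0.003,  -0.   ]), 'position': array([ 0.177, -0.599,  0.245]), 'ee_rot': array([ 0.99 ,  0.143, -0.   , -0.   ]), 'ft_force': array([-0.305, -0.266,  0.542]), 'torque': array([0.006, 0.037, 0.055]), 'grasp_force': 0.0, 'grip_width': 0.9981575951331092}
```

Run:
```python
from h import *
np.set_printoptions(precision=4,suppress=True)
S=[]
for n,a,b in (("1",[378.4,193.4],[255.6,222.5]),("2",[335.1,183.9],[310.1,207.4]),("3",[290.7,175.7],[365.1,200.5])):
    p,e=tri(a,"top",b,"scene");S.append(p); print("stem",n,p,e,atz("top",a,.093))
for n,a,b in (("1",[374.9,213.8],[250.1,205.9]),("2",[328.8,206.1],[307.5,193.5]),("3",[284.6,196.4],[357.3,187])):
    p,e=tri(a,"top",b,"scene"); print("grip",n,p,e,atz("top",a,.098))
d=S[2]-S[0];print(np.linalg.norm(d),np.arctan2(d[1],d[0]))
for t in("housing","filter_head","pliers","collar"):
    r=manip.tip_of(t,"top"); 
    if r: print(t,r[0]["p"],atz("top",r[0]["pixel"],0))
```

```text
stem 1 [ 0.528  -0.1891  0.0979] 0.002110460148205358 [ 0.5291 -0.1887  0.093 ]
stem 2 [ 0.5539 -0.0367  0.1131] 0.007592760541146344 [ 0.5591 -0.0338  0.093 ]
stem 3 [0.5809 0.1218 0.1015] 0.007188815773731079 [0.5843 0.1255 0.093 ]
grip 1 [ 0.4539 -0.1776  0.1028] 0.003231624447182178 [ 0.455  -0.1765  0.098 ]
grip 2 [ 0.4768 -0.013   0.1063] 0.00040684567186953356 [ 0.4778 -0.0133  0.098 ]
grip 3 [0.5061 0.1405 0.0994] 0.007686465410222395 [0.5081 0.1441 0.098 ]
0.31536513651789516 1.4021569659417472
housing 0.75 [ 0.3642 -0.4723  0.    ]
filter_head 0.62 [0.4133 0.4786 0.    ]
pliers 0.89 [0.5917 0.4952 0.    ]
collar 0.58 [ 0.4813 -0.0185  0.    ]
```

View pics/top0.png

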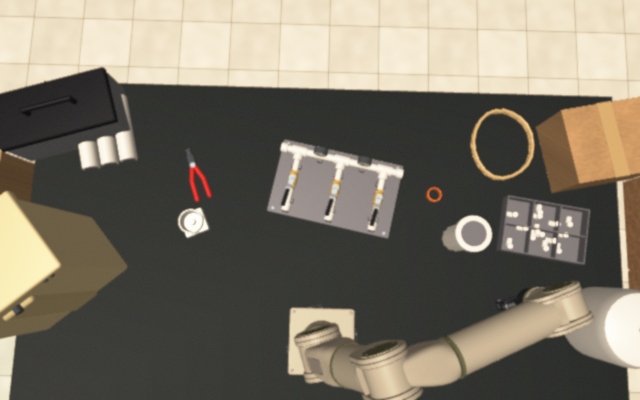

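View pics/scene0.png

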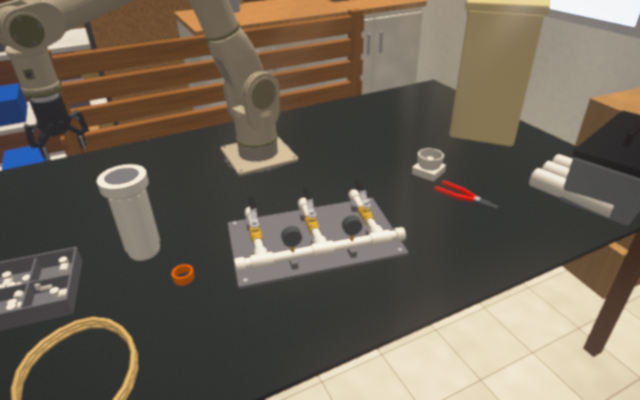

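The top view shows the three stems at about (378,193), (335,184) and (291,176). Their black lever sleeves point down, towards the robot. The scene view shows the same, with the housing (140,210) between the hand and the manifold. I'll lift over the housing, then swing to lever 1 with the hand yaw reversed so that joint 7 has room for the turn.

```bash
python3 -m pendant '[[0,0,-1.2,0,0,0,-0.3],[0,0,-2.4,0,0,0,-0.3],[0.9,-0.75,-2.6,0,0,-1.2,-0.3],[1.8,-1.5,-2.6,0,0,-2.4,-0.3],[2.7,-2.25,-2.6,0,0,-3.6,-0.3],[3.6,-3,-2.6,0,0,-4.8,-0.3],[4.5,-3.75,-2.6,0,0,-6,-0.3],[5.4,-4.5,-2.6,0,0,-7.2,-0.3],[6.3,-5.25,-2.6,0,0,-8.4,-0.3],[7.2,-6,-2.6,0,0,-9.6,-0.3]]' 20
cat >> h.py <<'E'
S={1:np.array([.529,-.189]),2:np.array([.557,-.0325]),3:np.array([.5845,.1255])}
X=np.array([.985,-.173]);Y=np.array([.173,.985])
def info():
    o=manip.get_obs();r=R.from_quat(o["ee_rot"]);m=r.as_matrix()
    print("t",o["clock"],"p",np.round(o["position"],4),"yaw",round(np.arctan2(m[1,0],m[0,0]),3),"z",np.round(m[:,2],3),"F",np.round(o["ft_force"],1),"Fy",round(float(o["ft_force"][:2]@Y),2),"T",np.round(o["torque"],2),"w",round(o["grip_width"]*85,1),"j",np.round(o["joint_pos"],2))
    return o,r
def goto(p,yaw):
    o,r=info(); d=r.inv().apply(np.array(p)-o["position"])/.05
    t=R.from_matrix([[np.cos(yaw),np.sin(yaw),0],[np.sin(yaw),-np.cos(yaw),0],[0,0,-1]])
    print("units",np.round(d,2),np.round(np.rad2deg((r.inv()*t).as_rotvec())/8,2))
E
python3 -c "
from h import *
g=S[1]-.075*X;goto([*g,.2],2.967)"
```

```text
clock: 1.85
position: [0.4382, -0.2077, 0.3756]
ee_rot: [0.685, 0.729, -0.0, 0.0]
ft_force: [0.5, -1.0, -0.1]
grip_width: 0.348
grasp_force: 0.0
t 1.85 p [ 0.4382 -0.2077  0.3756] yaw 1.633 z [ 0.001 -0.001 -1.   ] F [ 0.5 -1.  -0.1] Fy -0.91 T [-0.   -0.04  0.01] w 29.6 j [ 0.85  0.01 -0.5   1.57  0.    1.57  0.41]
units [0.61 0.38 3.51] [-0.    0.01 -9.55]
```

```bash
python3 -m pendant '[[0.2,0.1,0.4,0,0,-1.2,-0.3],[0.4,0.3,0.8,0,0,-2.4,-0.3],[0.6,0.38,1.2,0,0,-3.6,-0.3],[0.61,0.38,1.6,0,0,-4.8,-0.3],[0.61,0.38,2.0,0,0,-6,-0.3],[0.61,0.38,2.4,0,0,-7.2,-0.3],[0.61,0.38,2.8,0,0,-8.4,-0.3],[0.61,0.38,3.2,0,0,-9.55,-0.3],[0.61,0.38,4.0,0,0,-9.55,-0.3],[0.61,0.38,4.3,0,0,-9.55,-0.3]]'
python3 - <<'E'
from h import *
g=S[1]-.075*X;goto([*g,.09],2.967)
ims=[]
for c in("top","scene"):
    im,d=manip.camera(c); r=manip.tip_of("grip_1",c)
    for q in r: print(c,round(q["p"],2),np.round(q["pixel"],1),np.round(atz(c,q["pixel"],.098),3))
    u,v=(375,205) if c=="top" else (250,200)
    ims.append(cv2.resize(im[v-60:v+60,u-60:u+60,::-1],(390,390),interpolation=cv2.INTER_CUBIC))
cv2.imwrite("pics/c1.png",np.hstack(ims))
E
```

```text
clock: 3.1
position: [0.4537, -0.1776, 0.1586]
ee_rot: [0.09, 0.996, 0.0, -0.001]
ft_force: [-0.4, -0.0, 0.1]
grip_width: 0.348
grasp_force: 0.0
t 3.1 p [ 0.4537 -0.1776  0.1586] yaw 2.961 z [-0.002  0.001 -1.   ] F [-0.4 -0.   0.1] Fy -0.08 T [-0.   -0.02 -0.01] w 29.6 j [ 0.82  0.15 -0.58  1.9   0.09  1.12  1.6 ]
units [-0.03  0.04  1.37] [ 0.   -0.02 -0.04]
top 0.64 [287.4 195.7] [0.511 0.134 0.098]
top 0.59 [331.  206.4] [ 0.477 -0.021  0.098]
scene 0.71 [358.8 188.1] [0.511 0.139 0.098]
scene 0.66 [252.4 205.6] [ 0.448 -0.171  0.098]
scene 0.66 [307.3 195. ] [ 0.472 -0.012  0.098]
```

View pics/c1.png

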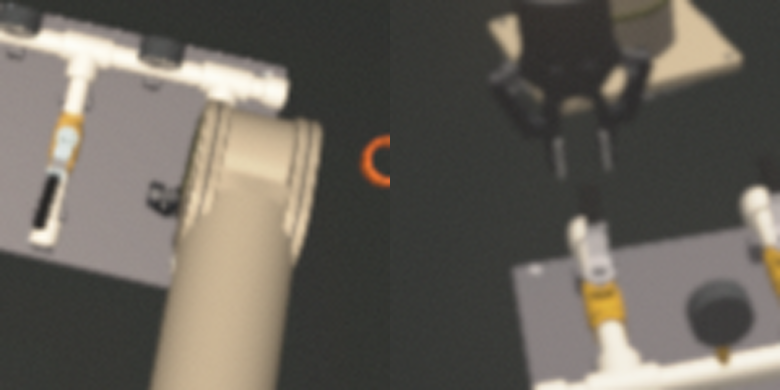

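The crop shows the fingers at (560,155) and (605,150) straddling sleeve 1 at about (590,205). I'll descend, then check the vertical force.

```bash
python3 -m pendant '[[0,0,0.2,0,0,0,-0.3],[0,0,0.4,0,0,0,-0.3],[0,0,0.6,0,0,0,-0.3],[0,0,0.7,0,0,0,-0.3],[0,0,0.8,0,0,0,-0.3],[0,0,0.9,0,0,0,-0.3],[0,0,1.0,0,0,0,-0.3],[0,0,1.1,0,0,0,-0.3],[0,0,1.15,0,0,0,-0.3],[0,0,1.15,0,0,0,-0.3]]'
python3 -c "
from h import *
g=S[1]-.075*X;goto([*g,.09],2.967)"
```

```text
clock: 4.55
position: [0.4546, -0.1779, 0.1027]
ee_rot: [0.09, 0.996, 0.0, -0.0]
ft_force: [-0.4, 0.1, 1.7]
grip_width: 0.352
grasp_force: 0.0
t 4.55 p [ 0.4546 -0.1779  0.1027] yaw 2.962 z [-0.  0. -1.] F [-0.4  0.1  1.7] Fy 0.04 T [-0.01 -0.04  0.  ] w 29.9 j [ 0.8   0.22 -0.57  1.95  0.14  1.01  1.56]
units [-0.    0.04  0.25] [ 0.   -0.   -0.04]
```

```bash
python3 -m pendant '[[0,0,0.12,0,0,0,-0.3],[0,0,0.25,0,0,0,-0.3],[0,0,0.25,0,0,0,-0.4],[0,0,0.25,0,0,0,-0.5],[0,0,0.25,0,0,0,-0.53],[0,0,0.25,0,0,0,-0.53],[0,-0.03,0.25,0,0,0,-0.53],[0,-0.06,0.25,0,0,0,-0.53],[0,-0.08,0.25,0,0,0,-0.53],[0,-0.08,0.25,0,0,0,-0.53]]'
python3 -c "
from h import *
o,_=info();print((o['position'][:2]-S[1])@np.c_[X,Y])"
```

```text
clock: 5.8
position: [0.454, -0.182, 0.0903]
ee_rot: [0.09, 0.996, -0.0, 0.0]
ft_force: [-0.7, 0.4, 0.0]
grip_width: 0.236
grasp_force: 0.1
t 5.8 p [ 0.454  -0.182   0.0903] yaw 2.961 z [ 0. -0. -1.] F [-0.7  0.4  0. ] Fy 0.3 T [0.07 0.02 0.02] w 20.1 j [ 0.8   0.24 -0.56  1.96  0.15  0.98  1.56]
[-0.07512834 -0.00611007]
```

```bash
python3 -m pendant '[[0,-0.01,0,0,0,0,-0.53],[0,-0.02,0,0,0,0,-0.53],[0,-0.03,0,0,0,0,-0.53],[0,-0.04,0,0,0,0,-0.53],[0,-0.05,0,0,0,0,-0.53],[0,-0.06,0,0,0,0,-0.53],[0,-0.07,0,0,0,0,-0.53],[0,-0.08,0,0,0,0,-0.53],[0,-0.08,0,0,0,0,-0.53],[0,-0.08,0,0,0,0,-0.53]]'
python3 -c "
from h import *
o,_=info();print((o['position'][:2]-S[1])@np.c_[X,Y],o['grasp_force'])"
```

```text
clock: 7.05
position: [0.4536, -0.1834, 0.0903]
ee_rot: [0.089, 0.996, 0.001, -0.0]
ft_force: [-1.0, 11.3, 3.1]
grip_width: 0.233
grasp_force: 5.7
t 7.05 p [ 0.4536 -0.1834  0.0903] yaw 2.964 z [-0.     0.003 -1.   ] F [-1.  11.3  3.1] Fy 10.99 T [2.32 0.09 0.04] w 19.8 j [ 0.81  0.24 -0.56  1.96  0.15  0.98  1.57]
[-0.07525918 -0.00749348] 5.6712305545806885
```

```bash
python3 -m pendant '[[0,0.05,0,0,0,0,-0.53],[0,0.1,0,0,0,0,-0.53],[0,0.14,0,0,0,0,-0.53],[0,0.18,0,0,0,0,-0.53],[0,0.21,0,0,0,0,-0.53],[0,0.24,0,0,0,0,-0.53],[0,0.26,0,0,0,0,-0.53],[0,0.27,0,0,0,0,-0.53],[0,0.28,0,0,0,0,-0.53],[0,0.28,0,0,0,0,-0.53]]'
python3 -c "
from h import *
o,_=info();print((o['position'][:2]-S[1])@np.c_[X,Y],o['grasp_force'])"
```

```text
clock: 8.3
position: [0.4558, -0.172, 0.0903]
ee_rot: [0.09, 0.996, -0.0, 0.0]
ft_force: [-1.7, -0.2, -0.4]
grip_width: 0.24
grasp_force: 0.3
t 8.3 p [ 0.4558 -0.172   0.0903] yaw 2.962 z [ 0. -0. -1.] F [-1.7 -0.2 -0.4] Fy -0.54 T [-0.07  0.13  0.01] w 20.4 j [ 0.79  0.23 -0.57  1.97  0.15  0.98  1.54]
[-0.07505291  0.00408243] 0.29375611717114225
```

```bash
python3 -m pendant '[[0,0.01,0,0,0,0,-0.53],[0,0.02,0,0,0,0,-0.53],[0,0.03,0,0,0,0,-0.53],[0,0.04,0,0,0,0,-0.53],[0,0.05,0,0,0,0,-0.53],[0,0.06,0,0,0,0,-0.53],[0,0.07,0,0,0,0,-0.53],[0,0.08,0,0,0,0,-0.53],[0,0.08,0,0,0,0,-0.53],[0,0.08,0,0,0,0,-0.53]]'
python3 -c "
from h import *
o,_=info();print((o['position'][:2]-S[1])@np.c_[X,Y],o['grasp_force'])"
```

```text
clock: 9.55
position: [0.4561, -0.17, 0.0903]
ee_rot: [0.091, 0.996, -0.001, 0.0]
ft_force: [-0.8, -9.4, -1.6]
grip_width: 0.236
grasp_force: 4.7
t 9.55 p [ 0.4561 -0.17    0.0903] yaw 2.96 z [-0.    -0.002 -1.   ] F [-0.8 -9.4 -1.6] Fy -9.36 T [-1.87  0.3  -0.09] w 20.1 j [ 0.78  0.23 -0.57  1.97  0.15  0.98  1.53]
[-0.07510762  0.00609295] 4.736236436292529
```

Valve 1 has about 7 mm of total play at the grip (roughly 0.1 rad), so it is sound. Lever 2 is next.

```bash
python3 -c "
from h import *
g=S[2]-.075*X+.003*Y;goto([*g,.09],2.962)"
```

```text
t 9.55 p [ 0.4561 -0.17    0.0903] yaw 2.96 z [-0.    -0.002 -1.   ] F [-0.8 -9.4 -1.6] Fy -9.36 T [-1.87  0.3  -0.09] w 20.1 j [ 0.78  0.23 -0.57  1.97  0.15  0.98  1.53]
units [0.01 3.12 0.  ] [-0.01  0.   -0.02]
```

```bash
python3 -m pendant '[[0,-0.1,0,0,0,0,-0.3],[0,-0.1,-0.4,0,0,0,-0.3],[0,-0.1,-1.2,0,0,0,-0.3],[0,0.9,-1.5,0,0,0,-0.3],[0,1.9,-1.5,0,0,0,-0.3],[0,2.8,-1.5,0,0,0,-0.3],[0,3.08,-1.2,0,0,0,-0.3],[0,3.08,-0.6,0,0,0,-0.3],[0,3.08,-0.3,0,0,0,-0.3],[0,3.08,-0.25,0,0,0,-0.3]]'
python3 -c "
from h import *
o,_=info();print((o['position'][:2]-S[2])@np.c_[X,Y],o['grasp_force'])"
```

```text
clock: 10.8
position: [0.4836, -0.0165, 0.1022]
ee_rot: [0.09, 0.996, 0.0, -0.001]
ft_force: [0.6, 0.8, -0.1]
grip_width: 0.348
grasp_force: 0.0
t 10.8 p [ 0.4836 -0.0165  0.1022] yaw 2.962 z [-0.001  0.001 -1.   ] F [ 0.6  0.8 -0.1] Fy 0.88 T [0.04 0.02 0.  ] w 29.6 j [ 0.59  0.23 -0.7   1.96  0.18  1.01  1.19]
[-0.07505996  0.00306903] 0.0
```

Clear. I'll go down, close the cage and push the opening way by 7 mm.

```bash
python3 -m pendant '[[0,0,0.12,0,0,0,-0.3],[0,0,0.25,0,0,0,-0.4],[0,0,0.25,0,0,0,-0.5],[0,0,0.25,0,0,0,-0.53],[0,0,0.25,0,0,0,-0.53],[0,-0.03,0.25,0,0,0,-0.53],[0,-0.06,0.25,0,0,0,-0.53],[0,-0.1,0.25,0,0,0,-0.53],[0,-0.14,0.25,0,0,0,-0.53],[0,-0.14,0.25,0,0,0,-0.53]]'
python3 -c "
from h import *
o,_=info();print((o['position'][:2]-S[2])@np.c_[X,Y],o['grasp_force'])"
```

```text
clock: 12.05
position: [0.4827, -0.0229, 0.0903]
ee_rot: [0.09, 0.996, 0.0, -0.0]
ft_force: [-0.5, 4.4, 0.8]
grip_width: 0.235
grasp_force: 2.0
t 12.05 p [ 0.4827 -0.0229  0.0903] yaw 2.962 z [-0.     0.001 -1.   ] F [-0.5  4.4  0.8] Fy 4.25 T [ 0.89  0.25 -0.05] w 20.0 j [ 0.59  0.25 -0.7   1.97  0.19  0.99  1.2 ]
[-0.07486869 -0.003398  ] 1.9955243915319443
```

```bash
python3 -m pendant '[[0,0.04,0,0,0,0,-0.53],[0,0.08,0,0,0,0,-0.53],[0,0.12,0,0,0,0,-0.53],[0,0.15,0,0,0,0,-0.53],[0,0.17,0,0,0,0,-0.53],[0,0.19,0,0,0,0,-0.53],[0,0.2,0,0,0,0,-0.53],[0,0.21,0,0,0,0,-0.53],[0,0.22,0,0,0,0,-0.53],[0,0.22,0,0,0,0,-0.53]]'
python3 -c "
from h import *
o,_=info();print((o['position'][:2]-S[2])@np.c_[X,Y],o['grasp_force'])"
```

```text
clock: 13.3
position: [0.4845, -0.0139, 0.0902]
ee_rot: [0.09, 0.996, -0.001, -0.0]
ft_force: [-2.1, -5.6, 1.9]
grip_width: 0.238
grasp_force: 3.4
t 13.3 p [ 0.4845 -0.0139  0.0902] yaw 2.961 z [-0.001 -0.001 -1.   ] F [-2.1 -5.6  1.9] Fy -5.9 T [-1.3   0.45 -0.04] w 20.2 j [ 0.57  0.25 -0.7   1.97  0.2   0.99  1.17]
[-0.07464936  0.00581133] 3.4229208575561643
```

Valve 2 has about 4 mm of play (0.05 to 0.06 rad), so it is sound and valve 3 should be the worn one. I'll confirm that next.

```bash
python3 -m pendant '[[0,-0.09,0,0,0,0,-0.3],[0,-0.09,-0.4,0,0,0,-0.3],[0,-0.09,-1.2,0,0,0,-0.3],[0,0.9,-1.5,0,0,0,-0.3],[0,1.9,-1.5,0,0,0,-0.3],[0,2.8,-1.5,0,0,0,-0.3],[0,3.08,-1.2,0,0,0,-0.3],[0,3.08,-0.6,0,0,0,-0.3],[0,3.08,-0.3,0,0,0,-0.3],[0,3.08,-0.25,0,0,0,-0.3]]'
python3 -c "
from h import *
o,_=info();print((o['position'][:2]-S[3])@np.c_[X,Y],o['grasp_force'])"
```

```text
clock: 14.55
position: [0.5119, 0.1387, 0.1022]
ee_rot: [0.09, 0.996, -0.0, -0.001]
ft_force: [0.4, 0.5, 0.4]
grip_width: 0.35
grasp_force: 0.0
t 14.55 p [0.5119 0.1387 0.1022] yaw 2.962 z [-0.001  0.    -1.   ] F [0.4 0.5 0.4] Fy 0.6 T [-0.    0.02 -0.03] w 29.7 j [ 0.32  0.36 -0.78  1.84  0.29  1.06  0.82]
[-0.0737764   0.00042092] 0.0
```

```bash
python3 -m pendant '[[0,0,0.12,0,0,0,-0.3],[0,0,0.25,0,0,0,-0.4],[0,0,0.25,0,0,0,-0.5],[0,0,0.25,0,0,0,-0.53],[0,-0.03,0.25,0,0,0,-0.53],[0,-0.06,0.25,0,0,0,-0.53],[0,-0.09,0.25,0,0,0,-0.53],[0,-0.12,0.25,0,0,0,-0.53],[0,-0.14,0.25,0,0,0,-0.53],[0,-0.14,0.25,0,0,0,-0.53]]'
python3 -c "
from h import *
o,_=info();print((o['position'][:2]-S[3])@np.c_[X,Y],o['grasp_force'])"
```

```text
clock: 15.8
position: [0.5111, 0.1318, 0.0903]
ee_rot: [0.09, 0.996, -0.0, 0.0]
ft_force: [-0.9, -0.6, 0.3]
grip_width: 0.234
grasp_force: 0.0
t 15.8 p [0.5111 0.1318 0.0903] yaw 2.961 z [ 0. -0. -1.] F [-0.9 -0.6  0.3] Fy -0.72 T [-0.05  0.02 -0.05] w 19.9 j [ 0.33  0.37 -0.77  1.86  0.3   1.03  0.82]
[-0.07339903 -0.00653029] 0.0
```

```bash
python3 -m pendant '[[0,-0.015,0,0,0,0,-0.53],[0,-0.03,0,0,0,-0.1,-0.53],[0,-0.045,0,0,0,-0.2,-0.53],[0,-0.06,0,0,0,-0.3,-0.53],[0,-0.07,0,0,0,-0.4,-0.53],[0,-0.08,0,0,0,-0.5,-0.53],[0,-0.09,0,0,0,-0.6,-0.53],[0,-0.1,0,0,0,-0.7,-0.53],[0,-0.1,0,0,0,-0.8,-0.53],[0,-0.1,0,0,0,-0.8,-0.53]]'
python3 -c "
from h import *
o,_=info();print((o['position'][:2]-S[3])@np.c_[X,Y],o['grasp_force'])"
```

```text
clock: 17.05
position: [0.5101, 0.127, 0.0903]
ee_rot: [0.034, 0.999, -0.0, -0.0]
ft_force: [-0.2, 0.0, 0.0]
grip_width: 0.235
grasp_force: 0.1
t 17.05 p [0.5101 0.127  0.0903] yaw 3.074 z [-0. -0. -1.] F [-0.2  0.   0. ] Fy -0.02 T [ 0.03 -0.07 -0.04] w 19.9 j [ 0.35  0.37 -0.79  1.86  0.3   1.03  0.94]
[-0.0735173  -0.01137334] 0.10436675045639277
```

```bash
python3 -m pendant '[[0,-0.01,0,0,0,0,-0.53],[0,-0.02,0,0,0,0,-0.53],[0,-0.03,0,0,0,0,-0.53],[0,-0.04,0,0,0,0,-0.53],[0,-0.05,0,0,0,0,-0.53],[0,-0.06,0,0,0,0,-0.53],[0,-0.07,0,0,0,0,-0.53],[0,-0.08,0,0,0,0,-0.53],[0,-0.08,0,0,0,0,-0.53],[0,-0.08,0,0,0,0,-0.53]]'
python3 -c "
from h import *
o,_=info();print((o['position'][:2]-S[3])@np.c_[X,Y],o['grasp_force'])"
```

```text
clock: 18.3
position: [0.5098, 0.1235, 0.0903]
ee_rot: [0.034, 0.999, 0.0, 0.0]
ft_force: [0.1, 4.4, -1.6]
grip_width: 0.233
grasp_force: 2.0
t 18.3 p [0.5098 0.1235 0.0903] yaw 3.074 z [ 0.  0. -1.] F [ 0.1  4.4 -1.6] Fy 4.33 T [0.81 0.15 0.08] w 19.8 j [ 0.36  0.37 -0.79  1.87  0.3   1.03  0.95]
[-0.07319608 -0.01493181] 2.0208723843097687
```

Lever 3 swung freely a long way in the opening direction and now resists. I'll compute arc rows for the clockwise side.

```bash
cat >> h.py <<'E'
def arc(a1,n=10,S0=None,a0=None,lag=0.0):
    # rows along arc from hand angle a0 (measured if None) to a1; tool axes now
    C=S[3] if S0 is None else np.array(S0)
    o,r=info(); v=o["position"][:2]-C; q=np.array([-v@X,v@Y]); th=np.arctan2(q[1],q[0]); print("hand angle",round(th,3),"rad",round(np.hypot(*q),4))
    m=r.as_matrix(); yaw=np.arctan2(m[1,0],m[0,0])%(2*np.pi)
    for a in np.linspace(th,a1,n+1)[1:]:
        p=C+.075*(-np.cos(a)*X+np.sin(a)*Y); d=r.inv().apply([*(p-o["position"][:2]),0])/.05
        print(np.round(d[:2],2),"az",round(np.rad2deg(yaw-(2.967-a))/8,2))
E
python3 -c "
from h import *
arc(.2)"
```

```text
t 18.3 p [0.5098 0.1235 0.0903] yaw 3.074 z [ 0.  0. -1.] F [ 0.1  4.4 -1.6] Fy 4.33 T [0.81 0.15 0.08] w 19.8 j [ 0.36  0.37 -0.79  1.87  0.3   1.03  0.95]
hand angle -0.201 rad 0.0747
[0.01 0.06] az -0.39
[0.01 0.12] az -0.1
[0.01 0.18] az 0.19
[0.01 0.24] az 0.47
[0.  0.3] az 0.76
[-0.    0.36] az 1.05
[-0.01  0.42] az 1.33
[-0.03  0.48] az 1.62
[-0.04  0.54] az 1.91
[-0.06  0.59] az 2.2
```

```bash
python3 -m pendant '[[0,-0.03,0,0,0,0,-0.53],[0,-0.03,0,0,0,0,-0.53],[0,0.06,0,0,0,0,-0.53],[0,0.15,0,0,0,0.1,-0.53],[0,0.24,0,0,0,0.4,-0.53],[0,0.33,0,0,0,0.8,-0.53],[-0.01,0.42,0,0,0,1.3,-0.53],[-0.03,0.5,0,0,0,1.7,-0.53],[-0.05,0.56,0,0,0,2,-0.53],[-0.06,0.59,0,0,0,2.2,-0.53]]'
python3 -c "
from h import *
arc(.35)"
```

```text
clock: 19.55
position: [0.5151, 0.152, 0.0903]
ee_rot: [0.188, 0.982, -0.0, 0.0]
ft_force: [0.2, -1.2, -0.1]
grip_width: 0.232
grasp_force: 0.3
t 19.55 p [0.5151 0.152  0.0903] yaw 2.764 z [ 0.    -0.001 -1.   ] F [ 0.2 -1.2 -0.1] Fy -1.18 T [-0.22 -0.08 -0.02] w 19.7 j [ 0.26  0.38 -0.74  1.84  0.3   1.04  0.6 ]
hand angle 0.191 rad 0.0743
[0.01 0.02] az 0.03
[0.01 0.05] az 0.15
[0.01 0.07] az 0.26
[0.01 0.1 ] az 0.37
[0.01 0.12] az 0.49
[0.01 0.14] az 0.6
[0.01 0.17] az 0.71
[0.   0.19] az 0.83
[0.   0.21] az 0.94
[-0.    0.24] az 1.06
```

Lever 3 swung freely through more than 0.34 rad, so valve 3 is the worn one. I'll turn it shut along the arc.

```bash
python3 -m pendant '[[0.01,0.07,0,0,0,0.35,-0.53],[0,0.13,0,0,0,0.65,-0.53],[0,0.2,0,0,0,1,-0.53],[-0.01,0.27,0,0,0,1.3,-0.53],[-0.03,0.33,0,0,0,1.6,-0.53],[-0.04,0.4,0,0,0,1.9,-0.53],[-0.06,0.46,0,0,0,2.25,-0.53],[-0.09,0.53,0,0,0,2.6,-0.53],[-0.11,0.59,0,0,0,2.9,-0.53],[-0.14,0.65,0,0,0,3.2,-0.53]]'
python3 -c "
from h import *
arc(1.05)"
```

```text
clock: 20.8
position: [0.5328, 0.1763, 0.09]
ee_rot: [0.402, 0.916, -0.003, -0.0]
ft_force: [-7.5, -12.9, 8.3]
grip_width: 0.236
grasp_force: 6.9
t 20.8 p [0.5328 0.1763 0.09  ] yaw 2.315 z [-0.003 -0.006 -1.   ] F [ -7.5 -12.9   8.3] Fy -14.0 T [-2.61  1.48 -0.02] w 20.1 j [ 0.14  0.41 -0.65  1.77  0.29  1.06  0.13]
hand angle 0.602 rad 0.0725
[0.05 0.06] az -0.04
[0.05 0.13] az 0.28
[0.05 0.2 ] az 0.6
[0.04 0.27] az 0.92
[0.03 0.33] az 1.24
[0.02 0.4 ] az 1.57
[0.   0.46] az 1.89
[-0.02  0.53] az 2.21
[-0.04  0.59] az 2.53
[-0.06  0.65] az 2.85
```

```bash
python3 -m pendant '[[0.02,0.07,0,0,0,0.35,-0.53],[0.02,0.13,0,0,0,0.65,-0.53],[0.02,0.2,0,0,0,1,-0.53],[0.01,0.27,0,0,0,1.3,-0.53],[0,0.33,0,0,0,1.6,-0.53],[-0.02,0.4,0,0,0,1.9,-0.53],[-0.04,0.46,0,0,0,2.25,-0.53],[-0.06,0.53,0,0,0,2.6,-0.53],[-0.08,0.59,0,0,0,2.9,-0.53],[-0.11,0.65,0,0,0,3.2,-0.53]]'
python3 -c "
from h import *
arc(1.5)"
```

```text
clock: 22.05
position: [0.5592, 0.1942, 0.0889]
ee_rot: [0.594, 0.804, -0.004, -0.0]
ft_force: [-9.0, -11.7, 2.2]
grip_width: 0.235
grasp_force: 5.8
t 22.05 p [0.5592 0.1942 0.0889] yaw 1.869 z [-0.005 -0.006 -1.   ] F [ -9.  -11.7   2.2] Fy -13.09 T [-2.25  1.71  0.05] w 20.0 j [ 0.03  0.46 -0.55  1.69  0.27  1.07 -0.31]
hand angle 1.045 rad 0.0732
[0.04 0.07] az -0.06
[0.04 0.13] az 0.27
[0.03 0.2 ] az 0.6
[0.03 0.27] az 0.92
[0.02 0.34] az 1.25
[0.   0.41] az 1.57
[-0.01  0.47] az 1.9
[-0.03  0.54] az 2.23
[-0.06  0.6 ] az 2.55
[-0.08  0.66] az 2.88
```

```bash
python3 -m pendant '[[0.02,0.07,0,0,0,0.35,-0.53],[0.02,0.13,0,0,0,0.65,-0.53],[0.02,0.2,0,0,0,0.95,-0.53],[0.01,0.27,0,0,0,1.25,-0.53],[0,0.33,0,0,0,1.55,-0.53],[-0.02,0.4,0,0,0,1.85,-0.53],[-0.04,0.46,0,0,0,2.2,-0.53],[-0.06,0.53,0,0,0,2.5,-0.53],[-0.08,0.59,0,0,0,2.8,-0.53],[-0.11,0.65,0,0,0,3.1,-0.53]]'
python3 -c "
from h import *
arc(1.7)"
```

```text
clock: 23.3
position: [0.5908, 0.2003, 0.0884]
ee_rot: [0.753, 0.658, -0.004, -0.001]
ft_force: [-11.6, -6.3, 1.1]
grip_width: 0.232
grasp_force: 5.1
t 23.3 p [0.5908 0.2003 0.0884] yaw 1.438 z [-0.007 -0.004 -1.   ] F [-11.6  -6.3   1.1] Fy -8.17 T [-1.25  2.2   0.14] w 19.7 j [-0.05  0.51 -0.46  1.61  0.25  1.1  -0.7 ]
hand angle 1.481 rad 0.075
[0.   0.03] az -0.19
[0.   0.07] az -0.03
[0.  0.1] az 0.13
[0.   0.13] az 0.28
[-0.    0.16] az 0.44
[-0.   0.2] az 0.59
[-0.01  0.23] az 0.75
[-0.01  0.26] az 0.91
[-0.02  0.29] az 1.06
[-0.02  0.33] az 1.22
```

```bash
python3 -m pendant '[[0,0.03,0,0,0,0,-0.53],[0,0.06,0,0,0,0.1,-0.53],[0,0.1,0,0,0,0.2,-0.53],[0,0.13,0,0,0,0.35,-0.53],[0,0.16,0,0,0,0.5,-0.53],[-0.01,0.2,0,0,0,0.65,-0.53],[-0.01,0.23,0,0,0,0.8,-0.53],[-0.02,0.26,0,0,0,0.95,-0.53],[-0.02,0.29,0,0,0,1.1,-0.53],[-0.03,0.32,0,0,0,1.2,-0.53]]'
cat >> h.py <<'E'
def tan():
    o,r=info(); v=o["position"][:2]-S[3]; th=np.arctan2(v@Y,-v@X); t=np.sin(th)*X+np.cos(th)*Y
    print("hand",round(th,3),"Ft",round(o["ft_force"][:2]@t,1),"yaw-angle",round(2.967-2*np.arctan2(*o["ee_rot"][[1,0]]),3))
E
python3 -c "
from h import *
tan()"
```

```text
clock: 24.55
position: [0.6058, 0.1976, 0.0884]
ee_rot: [0.805, 0.594, -0.004, -0.001]
ft_force: [-14.1, -3.9, 2.1]
grip_width: 0.236
grasp_force: 5.9
t 24.55 p [0.6058 0.1976 0.0884] yaw 1.272 z [-0.008 -0.004 -1.   ] F [-14.1  -3.9   2.1] Fy -6.32 T [-0.78  2.69  0.  ] w 20.0 j [-0.07  0.53 -0.42  1.57  0.23  1.11 -0.85]
hand 1.684 Ft -12.4 yaw-angle 1.696
```

```bash
python3 -m pendant '[[0,0.01,0,0,0,0,-0.53],[0,0.02,0,0,0,0.1,-0.53],[0,0.03,0,0,0,0.15,-0.53],[0,0.04,0,0,0,0.2,-0.53],[0,0.05,0,0,0,0.25,-0.53],[0,0.06,0,0,0,0.3,-0.53],[0,0.07,0,0,0,0.35,-0.53],[0,0.08,0,0,0,0.4,-0.53],[0,0.09,0,0,0,0.4,-0.53],[0,0.09,0,0,0,0.4,-0.53]]'
python3 -c "
from h import *
tan()"
```

```text
clock: 25.8
position: [0.61, 0.1964, 0.0883]
ee_rot: [0.821, 0.571, -0.004, -0.001]
ft_force: [-13.3, -3.9, 1.2]
grip_width: 0.234
grasp_force: 5.6
t 25.8 p [0.61   0.1964 0.0883] yaw 1.216 z [-0.008 -0.003 -1.   ] F [-13.3  -3.9   1.2] Fy -6.18 T [-0.8   2.69  0.05] w 19.9 j [-0.07  0.53 -0.41  1.56  0.23  1.11 -0.89]
hand 1.742 Ft -11.2 yaw-angle 1.751
```

Still only stem friction (11 to 12 N), with no stop yet.

```bash
python3 -m pendant '[[0,0.01,0,0,0,0,-0.53],[0,0.02,0,0,0,0.1,-0.53],[0,0.03,0,0,0,0.15,-0.53],[0,0.04,0,0,0,0.2,-0.53],[0,0.05,0,0,0,0.25,-0.53],[0,0.06,0,0,0,0.3,-0.53],[0,0.07,0,0,0,0.35,-0.53],[0,0.07,0,0,0,0.4,-0.53],[0,0.07,0,0,0,0.4,-0.53],[0,0.07,0,0,0,0.4,-0.53]]'
python3 -c "
from h import *
tan()"
```

```text
clock: 27.05
position: [0.6134, 0.1955, 0.0883]
ee_rot: [0.836, 0.548, -0.004, -0.001]
ft_force: [-12.8, -3.0, -0.1]
grip_width: 0.233
grasp_force: 5.1
t 27.05 p [0.6134 0.1955 0.0883] yaw 1.161 z [-0.008 -0.003 -1.   ] F [-12.8  -3.   -0.1] Fy -5.17 T [-0.59  2.46  0.08] w 19.8 j [-0.08  0.53 -0.4   1.55  0.22  1.11 -0.94]
hand 1.788 Ft -10.7 yaw-angle 1.806
```

```bash
python3 -m pendant '[[0,0.01,0,0,0,0,-0.53],[0,0.01,0,0,0,0,-0.53],[0,0.02,0,0,0,0,-0.53],[0,0.02,0,0,0,0,-0.53],[0,0.03,0,0,0,0,-0.53],[0,0.03,0,0,0,0.1,-0.53],[0,0.04,0,0,0,0.1,-0.53],[0,0.04,0,0,0,0.1,-0.53],[0,0.05,0,0,0,0.1,-0.53],[0,0.05,0,0,0,0.1,-0.53]]'
python3 -c "
from h import *
tan()"
```

```text
clock: 28.3
position: [0.6154, 0.1947, 0.0883]
ee_rot: [0.84, 0.543, -0.004, -0.001]
ft_force: [-13.8, -2.7, 1.8]
grip_width: 0.234
grasp_force: 5.8
t 28.3 p [0.6154 0.1947 0.0883] yaw 1.147 z [-0.009 -0.003 -1.   ] F [-13.8  -2.7   1.8] Fy -5.04 T [-0.49  2.74  0.03] w 19.9 j [-0.08  0.54 -0.4   1.55  0.22  1.11 -0.95]
hand 1.816 Ft -11.5 yaw-angle 1.82
```

```bash
python3 -m pendant '[[0,0.01,0,0,0,0,-0.53],[0,0.01,0,0,0,0,-0.53],[0,0.02,0,0,0,0,-0.53],[0,0.02,0,0,0,0,-0.53],[0,0.03,0,0,0,0,-0.53],[0,0.03,0,0,0,0.1,-0.53],[0,0.04,0,0,0,0.1,-0.53],[0,0.04,0,0,0,0.1,-0.53],[0,0.04,0,0,0,0.1,-0.53],[0,0.04,0,0,0,0.1,-0.53]]'
python3 -c "
from h import *
tan()
for c in('top','scene'):
    im,d=manip.camera(c)
    cv2.imwrite(f'pics/{c}f.png',cv2.resize(im[140:240,230:390,::-1] if c=='top' else im[150:250,300:460,::-1],(800,500),interpolation=cv2.INTER_CUBIC))"
```

```text
clock: 29.55
position: [0.616, 0.1944, 0.0882]
ee_rot: [0.844, 0.537, -0.005, -0.002]
ft_force: [-19.5, -2.4, 3.9]
grip_width: 0.236
grasp_force: 8.3
t 29.55 p [0.616  0.1944 0.0882] yaw 1.134 z [-0.011 -0.003 -1.   ] F [-19.5  -2.4   3.9] Fy -5.78 T [-0.51  3.9   0.07] w 20.1 j [-0.08  0.54 -0.39  1.54  0.22  1.11 -0.96]
hand 1.826 Ft -16.7 yaw-angle 1.833
```

View pics/scenef.png

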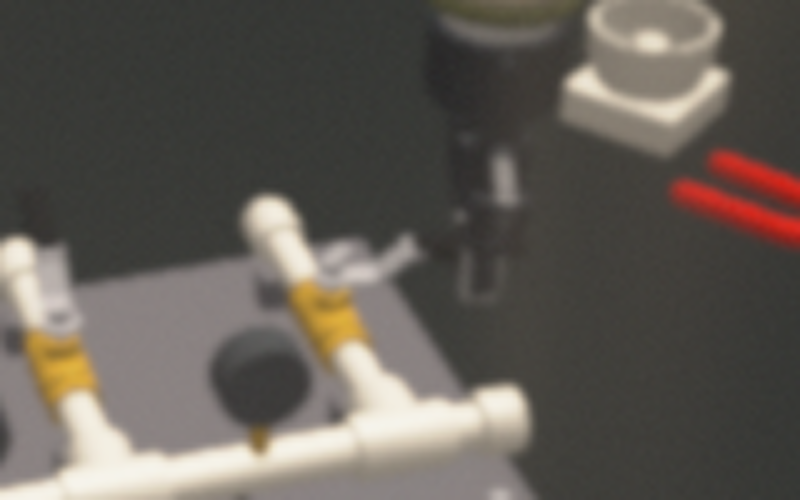

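The picture shows lever 3 turned across its pipe (350,260), with the fingers round its sleeve at (480,260). The force has risen to 17–19 N and motion has stopped, so the stem is on its stop. I'll release and lift away.

```bash
python3 -m pendant '[[0,-0.04,0,0,0,0,-0.45],[0,-0.08,0,0,0,0,-0.3],[0,-0.09,0,0,0,0,-0.3],[0,-0.09,0,0,0,0,-0.3],[0,-0.09,-0.3,0,0,0,-0.3],[0,-0.09,-0.8,0,0,0,-0.3],[0,-0.09,-1.6,0,0,0,-0.3],[0,-0.09,-2.6,0,0,0,-0.3],[0,-0.09,-3.6,0,0,0,-0.3],[0,-0.09,-4,0,0,0,-0.3]]'
python3 - <<'E'
from h import *
info()
P=[]
for c in("scene","top"):
    im,d=manip.camera(c)
    for t,z in(("grip_3",.098),("stem_3",.093)):
        for q in manip.tip_of(t,c):
            p=atz(c,q["pixel"],z)[:2]-S[3]; a=np.arctan2(p@Y,-p@X); print(c,t,round(q["p"],2),np.round(q["pixel"]),np.round(p,4),"ang",round(a,3))
    if c=="scene": cv2.imwrite("pics/end.png",cv2.resize(im[150:250,300:460,::-1],(800,500),interpolation=cv2.INTER_CUBIC))
E
```

```text
clock: 30.9
position: [0.6176, 0.197, 0.2955]
ee_rot: [0.844, 0.536, 0.003, 0.001]
ft_force: [-0.5, -0.1, -0.1]
grip_width: 0.349
grasp_force: 0.0
t 30.9 p [0.6176 0.197  0.2955] yaw 1.133 z [ 0.006  0.002 -1.   ] F [-0.5 -0.1 -0.1] Fy -0.19 T [ 0.04 -0.02 -0.03] w 29.7 j [-0.08  0.39 -0.42  1.3   0.16  1.47 -0.92]
scene grip_3 0.77 [253. 205.] [-0.1395 -0.2936] ang -1.301
scene grip_3 0.73 [307. 193.] [-0.1247 -0.1329] ang -0.991
scene grip_3 0.62 [392. 202.] [0.0333 0.0571] ang 1.925
scene stem_3 0.89 [254. 222.] [-0.0669 -0.3156] ang -1.536
scene stem_3 0.84 [365. 201.] [-0.0115 -0.0034] ang -0.46
scene stem_3 0.58 [310. 209.] [-0.0495 -0.1572] ang -1.44
top grip_3 0.72 [431. 196.] [-0.0595 -0.5013] ang -1.626
top grip_3 0.54 [331. 207.] [-0.1107 -0.147 ] ang -1.099
top grip_3 0.49 [374. 215.] [-0.1349 -0.2972] ang -1.318
top stem_3 0.95 [332. 185.] [-0.0311 -0.1502] ang -1.54
top stem_3 0.65 [293. 178.] [-0.0065 -0.0077] ang -1.042
```

View pics/end.png

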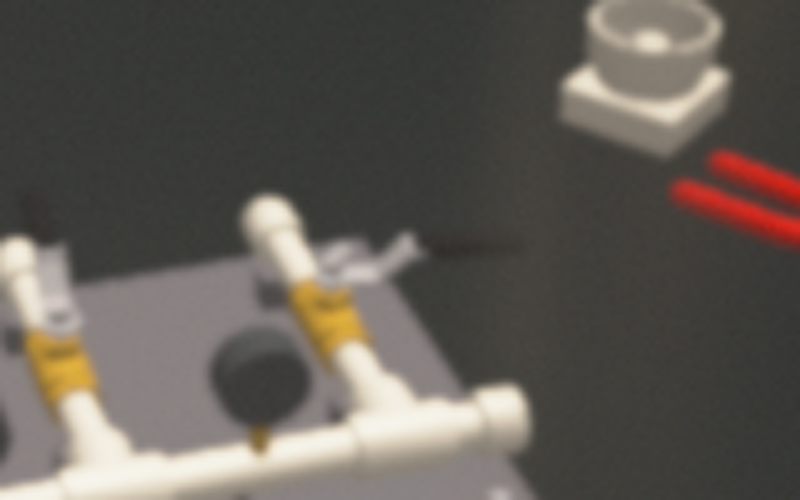

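The lever stays across the pipe, with its sleeve centred near (472,243) in the crop, and the hand is clear of it. The last contact put it at about 1.77–1.80 rad on the stop. Handing in.

```bash
python3 -c "
from workcell import manip
print(manip.hand_in())"
```

```text
the job is handed in; nothing more can be done
None
```

Valve 3 was the worn one: I turned it clockwise onto its shut stop (about 17 N tangential at the grip) and left its lever there at an estimated 1.77–1.80 rad; valves 1 and 2 stay open, the hand is clear, and the job is handed in at about 31 s (no verdict was returned).

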